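Set the carton gauge and lock it with the thumb wedge

TASK

Slide the gauge's stop bar up until the carton sits snug between the stop face and the blue fence, without crushing the carton. Then push the red-tabbed thumb wedge firmly along its ramp, under the orange gate, until it jams the bar fast: a firm thumb push, not so hard that the gate is overstrained. Leave the carton snug, the wedge jammed and everything else on the bench where it is.

Things in the scene. Friction and masses are not known exactly. Their poses are not given: they have to be found in the camera images.
- gauge: Fixed carton gauge on the bench. Origin at table height on the bed's centre line; x points roughly away from the robot, y along the bar towards the fence. Aluminium bed 12 mm thick, x -130..80, y -255..210 mm. A dark track, x -130..-45, y -103..-47 mm, top 22 mm above the table, carries the wedge level with the bar.
- fence_face (a point): Foot of the blue fence's face (which looks along -y), on the bed: y = 194 mm in the gauge's frame. The fence is 150 mm wide (x), its top 70 mm above the table. Axes as the gauge's.
- gate_spot (a point): Centre of the orange gate astride the bar, on the bar's top, 22 mm above the table; axes as the gauge's. Two rails, x -35..35 mm, y 14..36 mm either side, tops at most 53 mm above the table, undersides falling 1 in 8 towards +x, on legs 56 mm apart inside. The gate's true height differs by up to 2 mm either way, so the place where the wedge jams shifts by up to 15 mm.
- bar: Sliding stop bar, moves only along the gauge's y; about 2 N of friction. Origin on the centre line of its stop face, at table height; axes as the gauge's. Steel flat 50 mm wide, y -275..0, top 22 mm above the table. Blue stop plate 100 mm (x), y -10..0, top 70 mm above the table. At the start the face is 35 to 65 mm short of where it stands when the carton is snug.
- handle (a point): Top centre of the bar's black handle block, 62 mm above the table: 22 mm (x) by 20 mm (y), 40 mm tall, 250 mm behind the stop face (y = -250 mm of the bar). Axes as the bar's.
- wedge: Loose steel thumb wedge, 0.3 kg, oiled, on track and bar, nose under the gate. Origin on its flat underside, which spans x -60..45 mm, 52 mm wide (y). Top falls 1 in 8 from 21 mm at the tail to 8 mm at the nose (+x). Pushed along +x it slides freely for 20 to 70 mm, then jams with its origin within about 17 mm of the gate's centre. It stays when released. A push of 14 to 22 N jams it well.
- tail (a point): Foot of the wedge's flat tail end face (x = -60 mm of the wedge), on its underside, axes as the wedge's. Above it, flush with the tail, rises the red thumb tab: 12 mm thick (x), 26 mm wide (y), top 44 mm above the underside.
- carton: Loose closed cardboard carton, blue strap, 110 mm (x) by 90 mm (y) by 70 mm high, 0.25 to 0.5 kg; origin at the centre of its underside, on the bed between stop face and fence, a little askew. Snug against the fence its origin is at y = 149 mm in the gauge's frame and 45 mm in the bar's frame.
- bolt: Bystander: steel bolt 50 mm tall standing on its 24 mm head on the far edge of the gauge's bed; origin at its underside.
- tape_roll: Bystander: yellow tape roll 90 mm across, 50 mm high, lying on the table; origin at the centre of its underside.
- jar: Bystander: jar 60 mm across, 85 mm tall; origin at its underside.
- small_carton: Bystander: small cardboard carton 90 by 70 by 60 mm; origin at the centre of its underside.
- screwdriver: Bystander: screwdriver lying on the table.
- label_block: Bystander: block of labels 70 by 100 by 20 mm; origin at the centre of its underside.
- cup: Bystander: red mug 76 mm across, 85 mm tall; origin at its underside.
There are look-alikes about, which are no part of the job. Leave any purple look-alike of the wedge alone. Leave any purple look-alike of the carton alone.

How it is judged (in metres and radians):
On the way, in this order (a step that is already met when the one before it is completed fails the run):
1. the carton is snug between stop face and fence, the wedge not yet jammed (y of carton in the frame of gauge above 0.145 m and y of carton in the frame of bar below 0.049 m and angle between the x axis of carton and the x axis of gauge, either way round below 0.06 rad and angle between carton's own z axis and vertical below 0.06 rad and contact force between wedge and bar below 8 N), for 0.2 s.
2. the wedge is jammed under the gate: it bears on the bar with more than 10 N (contact force between wedge and bar above 10 N), for 0.2 s.
At the end, for the whole second after the job is handed in: The carton stands upright and square on the gauge, within 4 mm of the fence and of the stop face; the wedge, released and at rest, still bears on the bar with more than 10 N (y of carton in the frame of gauge above 0.145 m and y of carton in the frame of bar below 0.049 m and angle between the x axis of carton and the x axis of gauge, either way round below 0.06 rad and angle between carton's own z axis and vertical below 0.06 rad and contact force between wedge and bar above 10 N and linear speed of each of wedge, carton below 0.01 m/s); the robot touches nothing.
It fails at once if the carton is crushed: more than 30 N between it and the bar (contact force between carton and bar above 30 N).
It fails at once if the gate is overstrained: the wedge bears on the bar with more than 45 N (contact force between wedge and bar above 45 N).
It fails at once if a bystander is moved more than 25 mm (distance of any of bolt, tape_roll, jar, small_carton, screwdriver, label_block, cup from where it was at the start of the episode above 0.025 m).
It also fails if it takes over 56 s, if anything falls off the work surface, if the arm or the gripper's body presses on something with over 40 N, if the wrist force passes 120 N, or if a joint passes its speed limit or range.

ROBOT

A 6-joint arm with a two-finger parallel gripper is mounted at the origin on the work surface. World frame = base frame: x ahead of the robot, y to its left, z up, the work surface at z = 0. Lengths are in mm, angles in rad, forces in N, time in s.
With the tool pointing down it reaches from about 350 to 875 mm from the base axis. Payload 4.2 kg.
Tool frame: the origin (TCP) lies midway between the tips of the shut fingers; the grasp point (between the pads) lies 19 mm behind it (arm.grasp_offset is the distance from the TCP to the grasp point, in mm); z points along the fingers, y is the direction in which the jaws open and shut (so a half turn about z gives the same grasp; the last joint's range is limited). The gripper opens to 85 mm and grips with 20 to 120 N. Pads are 22 mm wide; open, the fingers measure 114 mm over their backs; the gripper's body (76 mm by 85 mm) begins 54 mm behind the grasp point. The pads swing forward as they close: fully open they stand 13 mm farther back than shut.
Start: joints at [-1.049, 0.385, 0.008, 0, -1.194, -0.259], TCP at [162.383, -603.516, 231.312] pointing down, gripper open.
Joint ranges: [-3.14, 3.14], [-1.21, 2.06], [-1.07, 1.41], [-3.16, 2.05], [-2.99, -0.16], [-3.1, 3.1]. Speed limits (rad/s): [2.79, 2.79, 3.14, 3.14, 3.14, 3.14].

INTERFACE

Orientations are given as a unit quaternion [x, y, z, w].
In Python, from bench import arm gives the robot as it stands.
- The arm moves only by the tool move_arm, never from a script. Its argument "moves" is a list of rows, each an object with "gripper": the gripper's target within -1 to 1 (fully open at 1, half-way at 0, shut at -1); "xyz": the shift along the tool's x, y, z in cm, a list of three; "angular": the turn, a rotation vector about the tool's x, y, z in rad, a list of three. In form: [{"gripper": gripper, "xyz": [dx, dy, dz], "angular": [wx, wy, wz]}, ...]. A call has 1 to 10 rows; each row is the pose to reach, as a shift and turn from the pose commanded when the call began, along the tool's axes at that moment; what a row does not reach only later rows make up. A row lasts 1/8 s, in which the tool goes at most 62.5 mm and 10.7 degrees, less where a joint would pass 70% of its speed; a pose out of reach is approached as far as the arm can. A call with a gripper value outside its range is refused whole. The fingers move at their own pace and stop on an object; the grip force is fixed at half the most. Time passes only in rows, so rows that repeat a pose let the fingers close. It gives the time, the measured TCP pose, the force and the opening at its end, in the units of the state.
- arm.read_state(): the state, without advancing time (a new reading comes with each control period).
- arm.get_image(name): name is "side" or "top"; returns (picture, depth): 480x640x3 uint8, blue, green, red; 480x640 float32, mm along the optical axis (not along the pixel's ray), 0 where there is no reading.
- arm.get_calibration(name): a dict with "camera_matrix" (3x3 intrinsics, pixels), "k1" (the pictures are not rectified: a ray, as slopes to the right and down, at radius r is drawn at 1 + k1 r^2 times it, then the intrinsics apply), "R" (3x3) and "t" (3): a world point X has camera coordinates R X + t. Camera axes: x right, y down, z forward; pixel columns grow to the right and rows downward; lengths in mm; the calibration is good to about 2 mm. A picture is of the moment at which its call begins. get_calibration takes no time and is no camera call.
- arm.job_done(): hands the job in, once; it reports no verdict.
The state is a dict: "clock": time; "joints": joint angles; "joint_vel": joint speeds; "joint_efforts": joint torques, N m; "position": TCP position; "ee_rot": TCP orientation; "contact_force": force on the tool from outside, world axes, zero at the start; "wrist_torque": the same for the moment, N m; "gripper_width": finger opening in mm.
Only numpy, scipy, OpenCV 4.12 (cv2) and the standard library are available. Lean on these libraries where they do the work, as an engineer would, in place of code of your own. Each camera call takes 0.05 s, during which the arm holds its last target. There are 200 camera calls.

## Working session

There is one attempt and no reset: what is moved stays moved. The work goes in short steps, Python scripts to look and compute and a tool call to move; the robot and the scene stay as the last step left them, time stands still between calls to the robot, and variables do not carry over. Pictures are saved under pics/ and viewed, about 8 in all and at most 12, crops included, and the job is handed in when it is done.

Besides the shell and the picture viewer there is one more tool, called after "Request:" by a JSON object that holds its "method" and its "body". move_arm: Moves the arm, as the interface text tells. Its arguments: {"type":"object","properties":{"moves":{"type":"array","items":{"type":"object","properties":{"gripper":{"type":"number"},"xyz":{"type":"array","items":{"type":"number"}},"angular":{"type":"array","items":{"type":"number"}}}}}},"required":["moves"]}

```bash
mkdir -p pics; ls; cat > h.py <<'E'
import numpy as np, cv2
from bench import arm
def shot(n,f):
    p,d=arm.get_image(n); cv2.imwrite(f'pics/{f}.png',p); np.save(f'pics/{f}.npy',d); return p,d
def ray(n,u,v):
    c=arm.get_calibration(n);K=np.array(c['camera_matrix'],float)
    q=cv2.undistortPoints(np.array([[[u,v]]],float),K,np.array([c['k1'],0,0,0.]))[0,0]
    R=np.array(c['R']);t=np.array(c['t']).ravel()
    return -R.T@t, R.T@np.array([q[0],q[1],1])
def onz(n,u,v,z):
    o,r=ray(n,u,v); return o+r*(z-o[2])/r[2]
def dep(n,u,v,d):
    o,r=ray(n,u,v); return o+r*d[int(round(v)),int(round(u))]
def proj(n,X):
    c=arm.get_calibration(n);K=np.array(c['camera_matrix'],float)
    p=np.array(c['R'])@X+np.array(c['t']).ravel(); a=p[:2]/p[2]; a=a*(1+c['k1']*(a@a))
    return K[:2,:2]@a+K[:2,2]
E
python3 - <<'E'
from h import *
for n in('top','side'):
    shot(n,n+'0'); print(n,ray(n,320,240))
print(arm.read_state())
E
```

```text
pics
top (array([ 496.65202957,   -8.58778822, 1190.1307374 ]), array([ 0.03005021, -0.00804935, -0.99954446]))
side (array([194.08177743, 587.93336422, 875.59438616]), array([ 0.31244125, -0.55041596, -0.77433728]))
{'clock': 0.1, 'joints': array([-1.04938305e+00,  3.85493095e-01,  6.76205293e-03, -4.18681501e-04,
       -1.19398176e+00, -2.58574689e-01]), 'joint_vel': array([-0.00140254, -0.00074966,  0.00293371,  0.0020388 , -0.00011134,
       -0.00031683]), 'joint_efforts': array([-8.88447848e-04, -3.93318629e+01,  1.88930279e+01,  4.19796199e+00,
       -2.58980923e-03,  1.00925365e-05]), 'position': array([ 162.25456326, -603.03944032,  230.32510062]), 'ee_rot': array([-1.30964717e-01,  9.91386548e-01,  9.60262624e-04, -1.84337207e-04]), 'contact_force': array([-0.5981597 ,  0.13989506,  0.44386165]), 'wrist_torque': array([-0.00434431,  0.01929746, -0.00589416]), 'gripper_width': 85.2224556799769}
```

View pics/top0.png

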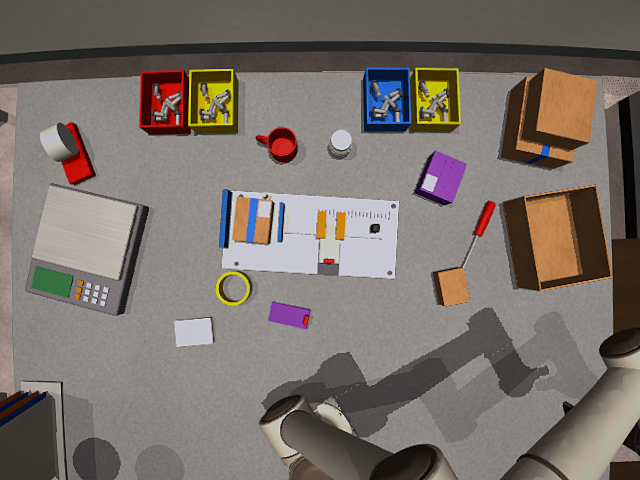

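View pics/side0.png

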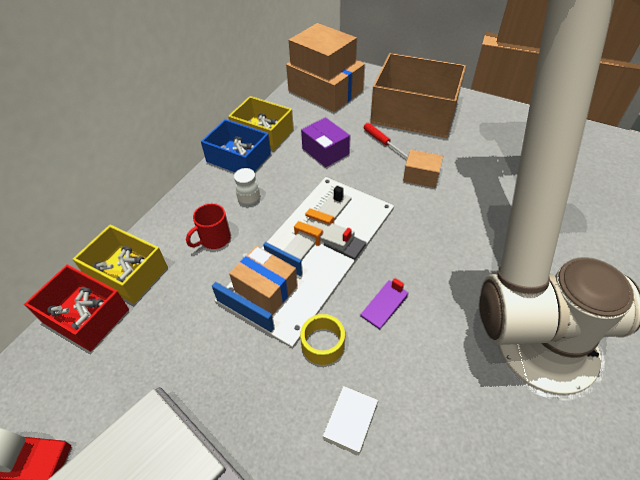

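Top view: the bed spans (221..398, 190..278), with the fence at (225,218), the carton with blue strap at (253,220), the stop plate at (281,222), the orange gate rails at (321,225) and (340,225), and the handle at (375,229).

- **Wedge candidates:** grey with a red tab at (329,261), on the gauge under the gate, or purple with a red tab at (290,315). I choose the grey one.
- **Carton candidates:** brown with a strap on the bed at (253,220), purple at (441,176), small at (452,286), or the big boxes at (545,120). I choose the one on the bed.

```bash
cat > meas.py <<'E'
from h import *
import sys
def cen(p,lo,hi,box):
    h=cv2.cvtColor(p,cv2.COLOR_BGR2HSV); m=cv2.inRange(h,lo,hi); k=np.zeros_like(m); x0,y0,x1,y1=box; k[y0:y1,x0:x1]=m[y0:y1,x0:x1]
    n,l,s,c=cv2.connectedComponentsWithStats(k); o=[]
    for i in range(1,n):
        if s[i,4]>12:
            pts=np.argwhere(l==i)[:,::-1].astype(np.float32); o.append((c[i],s[i,4],cv2.minAreaRect(pts)))
    return o
if __name__=='__main__':
    p=cv2.imread('pics/top0.png'); d=np.load('pics/top0.npy')
    B=(215,180,405,285)
    for nm,lo,hi,z in(('blue',(100,120,50),(125,255,255),70),('orange',(10,180,120),(22,255,255),53),('red',(0,150,80),(6,255,255),66),('black',(0,0,0),(180,255,40),62)):
        for c,a,r in cen(p,lo,hi,B):
            w=[np.round(onz('top',*q,z)[:2]) .tolist() for q in cv2.boxPoints(r)]
            print(nm,c.round(1),a,onz('top',*c,z).round(1),dep('top',*c,d).round(1),w)
    s=cv2.imread('pics/side0.png')
    cv2.imwrite('pics/c1.png',np.hstack([cv2.resize(p[180:290,210:410],None,fx=3,fy=3,interpolation=2)[:330,:600]]))
    cv2.imwrite('pics/c1.png',np.vstack([cv2.resize(p[180:285,215:405],(665,367)),cv2.resize(s[175:240,280:470],(665,228))]))
E
python3 meas.py
```

```text
blue [223.2 217.8] 310 [589.7 228.2  70. ] [589.6 228.   71.2] [[516.0, 240.0], [664.0, 230.0], [663.0, 216.0], [515.0, 227.0]]
blue [251.5 219.5] 314 [584.4 155.9  70. ] [583.2 153.8  84.8] [[530.0, 171.0], [641.0, 159.0], [639.0, 140.0], [528.0, 153.0]]
blue [280.4 221.6] 143 [578.2  82.4  70. ] [577.9  82.   74.7] [[532.0, 91.0], [626.0, 84.0], [626.0, 74.0], [531.0, 81.0]]
orange [321.1 224.4] 209 [571. -21.  53.] [571.3 -21.   49. ] [[606.0, -11.0], [606.0, -32.0], [538.0, -31.0], [539.0, -10.0]]
orange [340.2 225.6] 209 [567.3 -70.4  53. ] [567.6 -70.6  48.8] [[534.0, -58.0], [601.0, -63.0], [600.0, -83.0], [532.0, -78.0]]
red [328.5 260.6] 42 [477.7 -38.7  66. ] [477.8 -38.7  67.9] [[482.0, -27.0], [482.0, -50.0], [472.0, -50.0], [472.0, -27.0]]
black [227.3 220. ] 165 [584.7 219.3  62. ] [585.2 220.6  55.5] [[516.0, 229.0], [662.0, 218.0], [661.0, 209.0], [515.0, 220.0]]
black [270.9 221.9] 47 [578.3 107.5  62. ] [580.4 110.5  32.9] [[527.0, 115.0], [627.0, 103.0], [627.0, 100.0], [527.0, 112.0]]
black [374.1 227.8] 35 [ 560.2 -156.9   62. ] [ 560.2 -156.9   61.7] [[570.0, -149.0], [570.0, -170.0], [549.0, -169.0], [550.0, -149.0]]
```

View pics/c1.png

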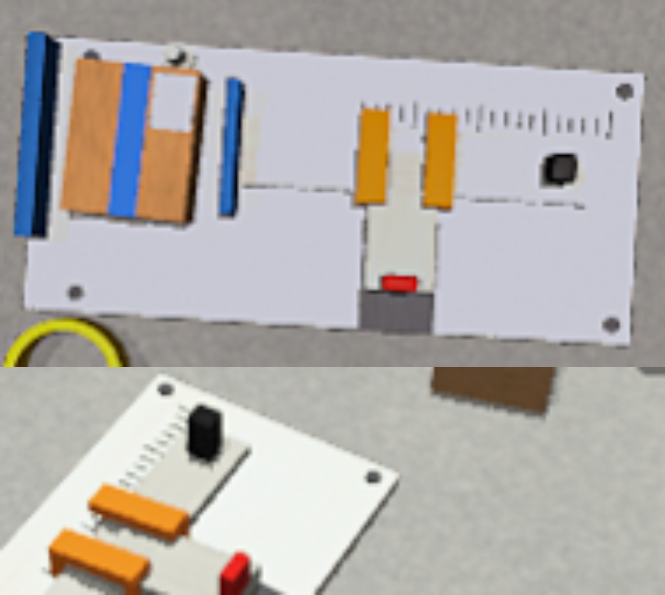

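Handle at (560,-157), bar axis tilted about 4.2°, snug gap about 44 mm: consistent with the description. I'll shut the gripper, turn the tool to the gauge's axes and go above the spot behind the handle.

Request:
{"method": "move_arm", "body": {"moves": [{"gripper": -1,"xyz": [-12,7,0],"angular": [0,0,0.17]},{"gripper": -1,"xyz": [-48.7,29,0],"angular": [0,0,0.337]},{"gripper": -1,"xyz": [-48.7,29,0],"angular": [0,0,0.337]},{"gripper": -1,"xyz": [-48.7,29,0],"angular": [0,0,0.337]},{"gripper": -1,"xyz": [-48.7,29,0],"angular": [0,0,0.337]},{"gripper": -1,"xyz": [-48.7,29,0],"angular": [0,0,0.337]},{"gripper": -1,"xyz": [-48.7,29,0],"angular": [0,0,0.337]},{"gripper": -1,"xyz": [-48.7,29,0],"angular": [0,0,0.337]},{"gripper": -1,"xyz": [-48.7,29,0],"angular": [0,0,0.337]},{"gripper": -1,"xyz": [-48.7,29,0],"angular": [0,0,0.337]}]}}

```text
clock: 1.35
position: [559.4, -193.9, 230.2]
ee_rot: [0.035, 0.999, 0.0, -0.001]
contact_force: [-0.4, -0.5, -0.9]
gripper_width: -0.2
```

Request:
{"method": "move_arm", "body": {"moves": [{"gripper": -1,"xyz": [0,0,6],"angular": [0,0,0]},{"gripper": -1,"xyz": [0,0,12],"angular": [0,0,0]},{"gripper": -1,"xyz": [0,0,17],"angular": [0,0,0]},{"gripper": -1,"xyz": [0,0,19.2],"angular": [0,0,0]},{"gripper": -1,"xyz": [0,0,19.2],"angular": [0,0,0]},{"gripper": -1,"xyz": [0,0,19.2],"angular": [0,0,0]}]}}

```text
clock: 2.1
position: [558.0, -197.5, 40.5]
ee_rot: [0.037, 0.999, -0.0, 0.001]
contact_force: [-0.4, -0.1, 0.2]
gripper_width: -0.3
```

```bash
python3 - <<'E'
from h import *
p,d=shot('side','s1'); cv2.imwrite('pics/s1c.png',cv2.resize(p[140:340,200:440],(720,600)))
E
```

```text
(no output)
```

View pics/s1c.png

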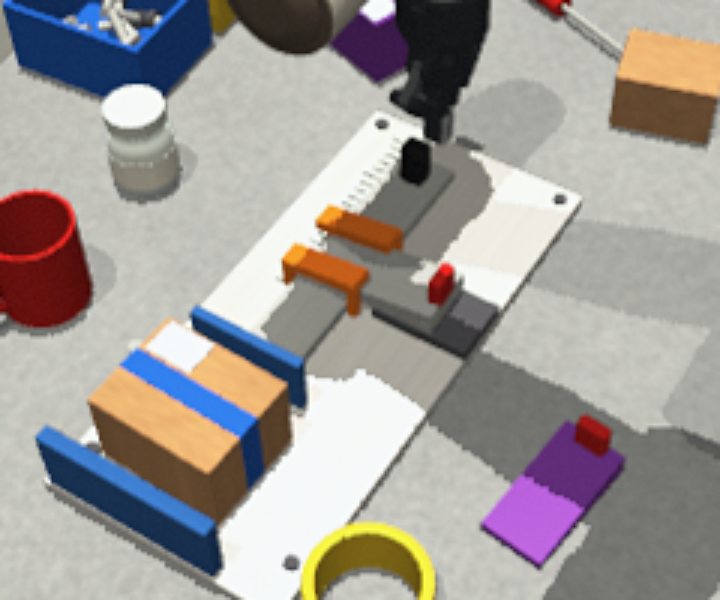

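The side crop shows the gripper just behind the black handle (415,160 in the crop), clear of the gate and wedge. Now I'll advance along tool +y.

Request:
{"method": "move_arm", "body": {"moves": [{"gripper": -1,"xyz": [0,0.8,0],"angular": [0,0,0]},{"gripper": -1,"xyz": [0,1.3,0],"angular": [0,0,0]},{"gripper": -1,"xyz": [0,1.7,0],"angular": [0,0,0]},{"gripper": -1,"xyz": [0,2.1,0],"angular": [0,0,0]},{"gripper": -1,"xyz": [0,2.5,0],"angular": [0,0,0]},{"gripper": -1,"xyz": [0,2.9,0],"angular": [0,0,0]},{"gripper": -1,"xyz": [0,3.3,0],"angular": [0,0,0]},{"gripper": -1,"xyz": [0,3.7,0],"angular": [0,0,0]},{"gripper": -1,"xyz": [0,4.0,0],"angular": [0,0,0]},{"gripper": -1,"xyz": [0,4.0,0],"angular": [0,0,0]}]}}

```text
clock: 3.4
position: [559.9, -156.6, 39.0]
ee_rot: [0.037, 0.999, 0.0, -0.0]
contact_force: [0.3, 0.4, 0.2]
gripper_width: 0.2
```

Request:
{"method": "move_arm", "body": {"moves": [{"gripper": -1,"xyz": [0,0.3,0],"angular": [0,0,0]},{"gripper": -1,"xyz": [0,0.6,0],"angular": [0,0,0]},{"gripper": -1,"xyz": [0,0.9,0],"angular": [0,0,0]},{"gripper": -1,"xyz": [0,1.2,0],"angular": [0,0,0]}]}}

```text
clock: 3.9
position: [560.8, -144.9, 39.0]
ee_rot: [0.037, 0.999, 0.0, -0.0]
contact_force: [0.7, -3.1, -1.3]
gripper_width: 0.4
```

```bash
cat > gap.py <<'E'
from meas import *
import sys
p,d=shot('top',sys.argv[1])
for nm,lo,hi,z,B in(('blue',(100,120,50),(125,255,255),70,(215,180,405,285)),('brown',(8,90,90),(20,190,255),70,(225,180,300,260)),('red',(0,150,80),(6,255,255),66,(215,180,405,285))):
    for c,a,r in cen(p,lo,hi,B):
        print(nm,c.round(1),a,onz('top',*c,z).round(1),[np.round(onz('top',*q,z)[:2]).tolist() for q in cv2.boxPoints(r)])
E
python3 gap.py t2
```

```text
blue [223.  217.8] 287 [589.7 228.7  70. ] [[516.0, 240.0], [664.0, 231.0], [663.0, 217.0], [515.0, 227.0]]
blue [243.4 219.6] 315 [584.5 176.5  70. ] [[530.0, 190.0], [641.0, 182.0], [639.0, 163.0], [529.0, 172.0]]
blue [264.2 220.6] 173 [581.2 123.7  70. ] [[532.0, 133.0], [632.0, 126.0], [631.0, 115.0], [531.0, 122.0]]
brown [232.4 219.1] 581 [586.1 204.8  70. ] [[532.0, 226.0], [644.0, 218.0], [641.0, 184.0], [529.0, 192.0]]
brown [257.1 199.6] 24 [635.1 141.3  70. ] [[634.0, 160.0], [639.0, 159.0], [636.0, 126.0], [631.0, 126.0]]
brown [254.2 229.3] 362 [559.4 149.2  70. ] [[528.0, 169.0], [598.0, 164.0], [596.0, 129.0], [525.0, 134.0]]
red [329.7 260.5] 31 [477.9 -41.8  66. ] [[482.0, -32.0], [482.0, -50.0], [472.0, -50.0], [472.0, -32.0]]
```

Request:
{"method": "move_arm", "body": {"moves": [{"gripper": -1,"xyz": [0,0.1,0],"angular": [0,0,0]},{"gripper": -1,"xyz": [0,0.2,0],"angular": [0,0,0]}]}}

```text
clock: 4.2
position: [560.9, -143.1, 39.0]
ee_rot: [0.037, 0.999, 0.0, -0.001]
contact_force: [-1.2, -2.5, -1.6]
gripper_width: 0.1
```

Request:
{"method": "move_arm", "body": {"moves": [{"gripper": -1,"xyz": [0,0.1,0],"angular": [0,0,0]},{"gripper": -1,"xyz": [0,0.1,0],"angular": [0,0,0]}]}}

```text
clock: 4.45
position: [561.0, -142.1, 39.1]
ee_rot: [0.037, 0.999, 0.0, -0.0]
contact_force: [-2.0, -2.1, -1.9]
gripper_width: -0.0
```

Request:
{"method": "move_arm", "body": {"moves": [{"gripper": -1,"xyz": [0,0.1,0],"angular": [0,0,0]},{"gripper": -1,"xyz": [0,0.1,0],"angular": [0,0,0]}]}}

```text
clock: 4.7
position: [561.0, -142.0, 39.1]
ee_rot: [0.037, 0.999, -0.0, -0.001]
contact_force: [-1.3, -7.4, -2.7]
gripper_width: -0.4
```

Request:
{"method": "move_arm", "body": {"moves": [{"gripper": -1,"xyz": [0,0.05,0],"angular": [0,0,0]},{"gripper": -1,"xyz": [0,0.05,0],"angular": [0,0,0]}]}}

```text
clock: 4.95
position: [561.0, -141.9, 39.2]
ee_rot: [0.037, 0.999, -0.001, -0.001]
contact_force: [-0.8, -8.2, -2.7]
gripper_width: -0.1
```

```bash
python3 gap.py t3
```

```text
blue [222.7 217.6] 242 [590.3 229.5  70. ] [[516.0, 240.0], [664.0, 231.0], [663.0, 217.0], [515.0, 227.0]]
blue [242.3 219.5] 317 [584.8 179.4  70. ] [[530.0, 193.0], [641.0, 185.0], [639.0, 166.0], [529.0, 174.0]]
blue [263.  220.4] 175 [581.9 126.7  70. ] [[532.0, 136.0], [632.0, 129.0], [631.0, 118.0], [532.0, 125.0]]
brown [231.4 218.8] 561 [587.  207.1  70. ] [[532.0, 228.0], [644.0, 220.0], [641.0, 187.0], [529.0, 195.0]]
brown [256.  199.5] 22 [635.6 144.3  70. ] [[634.0, 162.0], [637.0, 162.0], [637.0, 129.0], [634.0, 129.0]]
brown [253.  229.4] 362 [559.4 152.2  70. ] [[528.0, 172.0], [594.0, 167.0], [591.0, 132.0], [525.0, 137.0]]
red [328.9 260.5] 38 [477.9 -39.6  66. ] [[482.0, -27.0], [482.0, -50.0], [472.0, -50.0], [472.0, -27.0]]
```

Bar stopped with the force rising to 8 N and edges coincident: snug. Next I back off, lift over the gate and go behind the wedge's tab.

Request:
{"method": "move_arm", "body": {"moves": [{"gripper": -1,"xyz": [0,-0.6,0],"angular": [0,0,0]},{"gripper": -1,"xyz": [0,-1.5,0],"angular": [0,0,0]},{"gripper": -1,"xyz": [0,-1.5,-5],"angular": [0,0,0]},{"gripper": -1,"xyz": [0,-1.5,-9],"angular": [0,0,0]},{"gripper": -1,"xyz": [4,3,-9],"angular": [0,0,0]},{"gripper": -1,"xyz": [8,7,-9],"angular": [0,0,0]},{"gripper": -1,"xyz": [10.7,9.5,-9],"angular": [0,0,0]},{"gripper": -1,"xyz": [10.7,9.5,-9],"angular": [0,0,0]},{"gripper": -1,"xyz": [10.7,9.5,-9],"angular": [0,0,0]}]}}

```text
clock: 6.12
position: [462.9, -37.8, 129.9]
ee_rot: [0.037, 0.999, 0.0, 0.001]
contact_force: [0.9, -0.2, 0.5]
gripper_width: -0.0
```

```bash
python3 gap.py t4; python3 -c "
from h import *
print(arm.read_state()['position'])"
```

```text
blue [222.7 217.6] 241 [590.4 229.5  70. ] [[516.0, 240.0], [664.0, 231.0], [663.0, 217.0], [515.0, 227.0]]
blue [242.3 219.5] 317 [584.8 179.4  70. ] [[530.0, 193.0], [641.0, 185.0], [639.0, 166.0], [529.0, 174.0]]
blue [263.  220.4] 174 [581.9 126.7  70. ] [[532.0, 136.0], [632.0, 129.0], [631.0, 118.0], [532.0, 125.0]]
brown [231.4 218.8] 561 [587.  207.1  70. ] [[532.0, 228.0], [644.0, 220.0], [641.0, 187.0], [529.0, 195.0]]
brown [256.  199.5] 22 [635.6 144.3  70. ] [[634.0, 162.0], [637.0, 162.0], [637.0, 129.0], [634.0, 129.0]]
brown [253.  229.3] 361 [559.4 152.3  70. ] [[528.0, 172.0], [594.0, 167.0], [591.0, 132.0], [525.0, 137.0]]
[462.89985268 -38.07258502 129.67822842]
```

Request:
{"method": "move_arm", "body": {"moves": [{"gripper": -1,"xyz": [1.5,0,0],"angular": [0,0,0]},{"gripper": -1,"xyz": [1.5,0,0],"angular": [0,0,0]},{"gripper": -1,"xyz": [1.5,0,0],"angular": [0,0,0]},{"gripper": -1,"xyz": [1.5,0,0],"angular": [0,0,0]}]}}

```text
clock: 6.68
position: [447.2, -36.9, 129.4]
ee_rot: [0.037, 0.999, 0.0, 0.0]
contact_force: [0.8, -0.6, 0.3]
gripper_width: 0.1
```

Request:
{"method": "move_arm", "body": {"moves": [{"gripper": -1,"xyz": [0,0,5],"angular": [0,0,0]},{"gripper": -1,"xyz": [0,0,9],"angular": [0,0,0]},{"gripper": -1,"xyz": [0,0,9.6],"angular": [0,0,0]},{"gripper": -1,"xyz": [0,0,9.6],"angular": [0,0,0]},{"gripper": -1,"xyz": [0,0,9.6],"angular": [0,0,0]}]}}

```text
clock: 7.3
position: [448.3, -36.5, 34.8]
ee_rot: [0.037, 0.999, 0.0, 0.002]
contact_force: [-0.3, 0.0, 0.1]
gripper_width: -0.1
```

```bash
python3 - <<'E'
from h import *
p,d=shot('side','s5'); cv2.imwrite('pics/s5c.png',cv2.resize(p[140:340,200:440],(720,600)))
E
```

```text
(no output)
```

View pics/s5c.png

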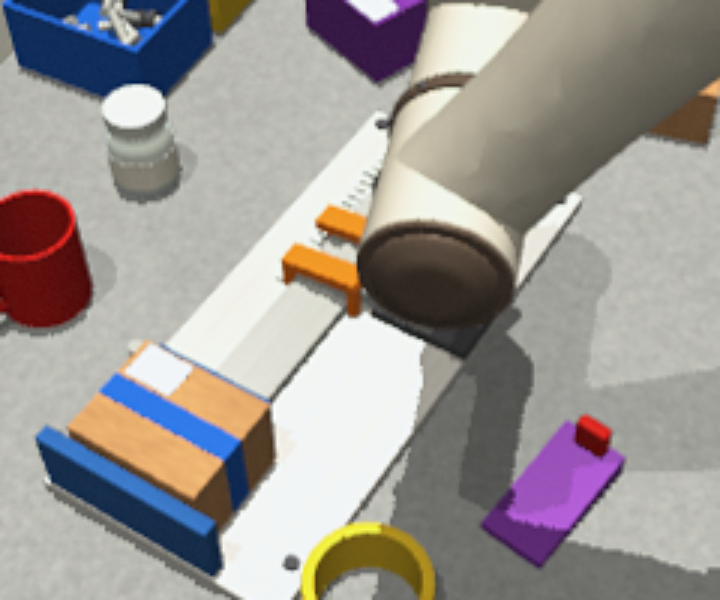

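The side view shows the carton snug (175,420 in the crop); the arm hides the tab. I'll push towards gauge +x (tool -x), slowly.

Request:
{"method": "move_arm", "body": {"moves": [{"gripper": -1,"xyz": [-0.4,0,0],"angular": [0,0,0]},{"gripper": -1,"xyz": [-0.8,0,0],"angular": [0,0,0]},{"gripper": -1,"xyz": [-1.1,0,0],"angular": [0,0,0]},{"gripper": -1,"xyz": [-1.4,0,0],"angular": [0,0,0]},{"gripper": -1,"xyz": [-1.7,0,0],"angular": [0,0,0]},{"gripper": -1,"xyz": [-2.0,0,0],"angular": [0,0,0]},{"gripper": -1,"xyz": [-2.3,0,0],"angular": [0,0,0]},{"gripper": -1,"xyz": [-2.6,0,0],"angular": [0,0,0]}]}}

```text
clock: 8.35
position: [472.9, -38.8, 33.2]
ee_rot: [0.037, 0.999, -0.0, -0.0]
contact_force: [-0.5, 0.2, -0.7]
gripper_width: 0.1
```

Request:
{"method": "move_arm", "body": {"moves": [{"gripper": -1,"xyz": [-0.2,0,0],"angular": [0,0,0]},{"gripper": -1,"xyz": [-0.4,0,0],"angular": [0,0,0]},{"gripper": -1,"xyz": [-0.6,0,0],"angular": [0,0,0]}]}}

```text
clock: 8.72
position: [478.9, -39.2, 33.3]
ee_rot: [0.037, 0.999, -0.0, -0.0]
contact_force: [-1.0, -0.1, 0.2]
gripper_width: -0.2
```

```bash
python3 - <<'E'
from h import *
p,d=shot('top','t6'); cv2.imwrite('pics/t6c.png',cv2.resize(p[180:290,215:405],(760,440)))
E
```

```text
(no output)
```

View pics/t6c.png

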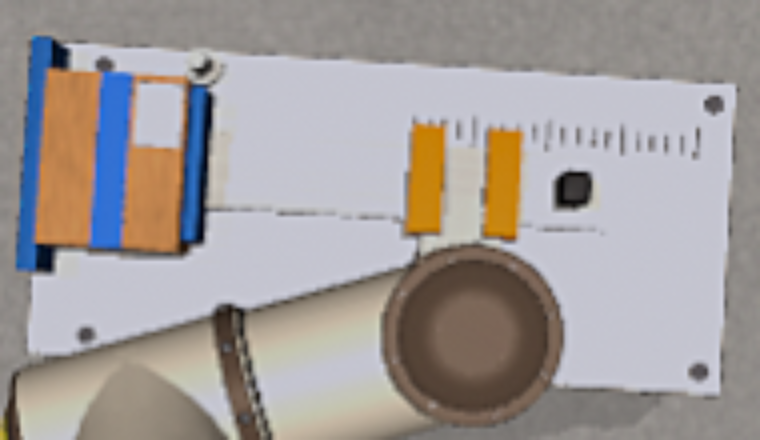

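The top crop shows the carton snug between fence and stop plate, with the arm over the wedge's tail. Pushing on in small steps.

Request:
{"method": "move_arm", "body": {"moves": [{"gripper": -1,"xyz": [-0.1,0,0],"angular": [0,0,0]},{"gripper": -1,"xyz": [-0.2,0,0],"angular": [0,0,0]},{"gripper": -1,"xyz": [-0.3,0,0],"angular": [0,0,0]}]}}

```text
clock: 9.15
position: [481.8, -39.4, 33.3]
ee_rot: [0.037, 0.999, 0.0, -0.0]
contact_force: [-1.2, -0.5, 0.8]
gripper_width: 0.1
```

Request:
{"method": "move_arm", "body": {"moves": [{"gripper": -1,"xyz": [-0.1,0,0],"angular": [0,0,0]},{"gripper": -1,"xyz": [-0.2,0,0],"angular": [0,0,0]}]}}

```text
clock: 9.4
position: [483.8, -39.6, 33.3]
ee_rot: [0.037, 0.999, 0.0, -0.0]
contact_force: [-0.3, 1.0, 0.6]
gripper_width: -0.1
```

Request:
{"method": "move_arm", "body": {"moves": [{"gripper": -1,"xyz": [-0.1,0,0],"angular": [0,0,0]},{"gripper": -1,"xyz": [-0.2,0,0],"angular": [0,0,0]},{"gripper": -1,"xyz": [-0.3,0,0],"angular": [0,0,0]}]}}

```text
clock: 9.78
position: [486.9, -39.8, 33.3]
ee_rot: [0.037, 0.999, 0.0, 0.0]
contact_force: [-1.8, -0.3, 0.8]
gripper_width: 0.6
```

Request:
{"method": "move_arm", "body": {"moves": [{"gripper": -1,"xyz": [-0.1,0,0],"angular": [0,0,0]},{"gripper": -1,"xyz": [-0.2,0,0],"angular": [0,0,0]}]}}

```text
clock: 10.02
position: [488.8, -40.0, 33.3]
ee_rot: [0.037, 0.999, 0.0, 0.0]
contact_force: [-1.1, 0.8, 0.3]
gripper_width: -0.1
```

Request:
{"method": "move_arm", "body": {"moves": [{"gripper": -1,"xyz": [-0.1,0,0],"angular": [0,0,0]},{"gripper": -1,"xyz": [-0.2,0,0],"angular": [0,0,0]}]}}

```text
clock: 10.28
position: [490.8, -40.1, 33.3]
ee_rot: [0.037, 0.999, -0.0, -0.0]
contact_force: [-0.3, -0.2, -0.1]
gripper_width: 0.1
```

Request:
{"method": "move_arm", "body": {"moves": [{"gripper": -1,"xyz": [-0.1,0,0],"angular": [0,0,0]},{"gripper": -1,"xyz": [-0.2,0,0],"angular": [0,0,0]}]}}

```text
clock: 10.52
position: [492.8, -40.3, 33.3]
ee_rot: [0.037, 0.999, -0.0, -0.0]
contact_force: [-1.1, 0.1, -0.4]
gripper_width: 0.0
```

Request:
{"method": "move_arm", "body": {"moves": [{"gripper": -1,"xyz": [-0.1,0,0],"angular": [0,0,0]},{"gripper": -1,"xyz": [-0.2,0,0],"angular": [0,0,0]}]}}

```text
clock: 10.78
position: [494.8, -40.4, 33.3]
ee_rot: [0.037, 0.999, 0.0, 0.0]
contact_force: [-1.2, 0.3, -0.1]
gripper_width: 0.1
```

Request:
{"method": "move_arm", "body": {"moves": [{"gripper": -1,"xyz": [-0.1,0,0],"angular": [0,0,0]},{"gripper": -1,"xyz": [-0.1,0,0],"angular": [0,0,0]}]}}

```text
clock: 11.02
position: [496.0, -40.4, 33.3]
ee_rot: [0.037, 0.999, 0.0, 0.0]
contact_force: [-0.9, -0.5, 0.1]
gripper_width: -0.1
```

Request:
{"method": "move_arm", "body": {"moves": [{"gripper": -1,"xyz": [-0.1,0,0],"angular": [0,0,0]},{"gripper": -1,"xyz": [-0.1,0,0],"angular": [0,0,0]}]}}

```text
clock: 11.28
position: [496.9, -40.5, 33.3]
ee_rot: [0.037, 0.999, 0.0, 0.0]
contact_force: [-0.3, 0.1, -0.6]
gripper_width: 0.1
```

Request:
{"method": "move_arm", "body": {"moves": [{"gripper": -1,"xyz": [-0.1,0,0],"angular": [0,0,0]},{"gripper": -1,"xyz": [-0.2,0,0],"angular": [0,0,0]}]}}

```text
clock: 11.52
position: [498.8, -40.7, 33.3]
ee_rot: [0.037, 0.999, 0.0, -0.0]
contact_force: [-1.2, -0.3, -0.1]
gripper_width: -0.3
```

Request:
{"method": "move_arm", "body": {"moves": [{"gripper": -1,"xyz": [-0.1,0,0],"angular": [0,0,0]},{"gripper": -1,"xyz": [-0.1,0,0],"angular": [0,0,0]}]}}

```text
clock: 11.78
position: [500.0, -40.7, 33.3]
ee_rot: [0.037, 0.999, 0.0, 0.0]
contact_force: [-0.5, 0.5, -0.8]
gripper_width: -0.1
```

Request:
{"method": "move_arm", "body": {"moves": [{"gripper": -1,"xyz": [-0.1,0,0],"angular": [0,0,0]},{"gripper": -1,"xyz": [-0.1,0,0],"angular": [0,0,0]}]}}

```text
clock: 12.02
position: [500.6, -40.9, 33.3]
ee_rot: [0.037, 0.999, -0.0, -0.0]
contact_force: [-1.6, -0.5, -0.6]
gripper_width: 0.2
```

Request:
{"method": "move_arm", "body": {"moves": [{"gripper": -1,"xyz": [-0.1,0,0],"angular": [0,0,0]},{"gripper": -1,"xyz": [-0.1,0,0],"angular": [0,0,0]}]}}

```text
clock: 12.28
position: [500.8, -41.1, 33.1]
ee_rot: [0.037, 0.999, -0.0, -0.001]
contact_force: [-3.7, 0.4, 2.3]
gripper_width: -0.1
```

Request:
{"method": "move_arm", "body": {"moves": [{"gripper": -1,"xyz": [-0.1,0,0],"angular": [0,0,0]},{"gripper": -1,"xyz": [-0.1,0,0],"angular": [0,0,0]}]}}

```text
clock: 12.52
position: [500.9, -41.2, 33.0]
ee_rot: [0.037, 0.999, -0.0, -0.002]
contact_force: [-6.2, 1.8, 4.0]
gripper_width: 0.1
```

Jam found at TCP x ≈ 500.7 mm, about 3 N/mm. Raise to about 17–18 N.

Request:
{"method": "move_arm", "body": {"moves": [{"gripper": -1,"xyz": [-0.1,0,0],"angular": [0,0,0]},{"gripper": -1,"xyz": [-0.2,0,0],"angular": [0,0,0]},{"gripper": -1,"xyz": [-0.2,0,0],"angular": [0,0,0]}]}}

```text
clock: 12.9
position: [500.9, -41.6, 32.6]
ee_rot: [0.038, 0.999, -0.001, -0.004]
contact_force: [-8.5, 2.3, 6.0]
gripper_width: -0.1
```

Request:
{"method": "move_arm", "body": {"moves": [{"gripper": -1,"xyz": [-0.1,0,0],"angular": [0,0,0]},{"gripper": -1,"xyz": [-0.1,0,0],"angular": [0,0,0]}]}}

```text
clock: 13.15
position: [501.0, -41.7, 32.5]
ee_rot: [0.038, 0.999, -0.001, -0.005]
contact_force: [-11.3, 3.7, 7.3]
gripper_width: 0.3
```

Request:
{"method": "move_arm", "body": {"moves": [{"gripper": -1,"xyz": [-0.1,0.03,-0.06],"angular": [0,0,0]},{"gripper": -1,"xyz": [-0.1,0.05,-0.1],"angular": [0,0,0]}]}}

```text
clock: 13.4
position: [500.9, -41.6, 32.6]
ee_rot: [0.038, 0.999, -0.001, -0.006]
contact_force: [-9.3, 0.9, -0.7]
gripper_width: 0.1
```

Request:
{"method": "move_arm", "body": {"moves": [{"gripper": -1,"xyz": [-0.1,0.02,-0.01],"angular": [0,0,0]},{"gripper": -1,"xyz": [-0.2,0.04,-0.02],"angular": [0,0,0]},{"gripper": -1,"xyz": [-0.2,0.04,-0.02],"angular": [0,0,0]}]}}

```text
clock: 13.78
position: [500.9, -41.7, 32.6]
ee_rot: [0.038, 0.999, -0.001, -0.008]
contact_force: [-14.2, 2.1, 6.2]
gripper_width: -0.2
```

Request:
{"method": "move_arm", "body": {"moves": [{"gripper": -1,"xyz": [-0.1,0.02,-0.04],"angular": [0,0,0]},{"gripper": -1,"xyz": [-0.2,0.03,-0.08],"angular": [0,0,0]},{"gripper": -1,"xyz": [-0.2,0.03,-0.08],"angular": [0,0,0]}]}}

```text
clock: 14.15
position: [500.9, -41.7, 32.6]
ee_rot: [0.039, 0.999, -0.001, -0.01]
contact_force: [-16.7, 2.6, 4.1]
gripper_width: 0.4
```

Request:
{"method": "move_arm", "body": {"moves": [{"gripper": -1,"xyz": [-0.07,0.02,-0.05],"angular": [0,0,0]},{"gripper": -1,"xyz": [-0.07,0.02,-0.05],"angular": [0,0,0]},{"gripper": -1,"xyz": [-0.07,0.02,-0.05],"angular": [0,0,0]}]}}

```text
clock: 14.52
position: [500.8, -41.8, 32.6]
ee_rot: [0.039, 0.999, -0.002, -0.011]
contact_force: [-16.8, 1.8, 3.2]
gripper_width: -0.1
```

Request:
{"method": "move_arm", "body": {"moves": [{"gripper": -1,"xyz": [-0.1,0.02,-0.06],"angular": [0,0,0]},{"gripper": -1,"xyz": [-0.1,0.02,-0.06],"angular": [0,0,0]},{"gripper": -1,"xyz": [-0.1,0.02,-0.06],"angular": [0,0,0]}]}}

```text
clock: 14.9
position: [500.8, -41.8, 32.7]
ee_rot: [0.039, 0.999, -0.002, -0.012]
contact_force: [-18.3, 2.4, 0.8]
gripper_width: -0.1
```

18 N reached with little vertical load. Release straight back, then lift away.

Request:
{"method": "move_arm", "body": {"moves": [{"gripper": -1,"xyz": [0.3,0,0],"angular": [0,0,0]},{"gripper": -1,"xyz": [0.7,0,0],"angular": [0,0,0]},{"gripper": -1,"xyz": [1.5,0,0],"angular": [0,0,0]},{"gripper": -1,"xyz": [3,0,0],"angular": [0,0,0]},{"gripper": -1,"xyz": [4,0,-3],"angular": [0,0,0]},{"gripper": -1,"xyz": [4,0,-9],"angular": [0,0,0]},{"gripper": -1,"xyz": [4,-5,-14],"angular": [0,0,0]},{"gripper": -1,"xyz": [4,-11,-18],"angular": [0,0,0]},{"gripper": -1,"xyz": [4,-17,-20],"angular": [0,0,0]},{"gripper": -1,"xyz": [4,-22,-20],"angular": [0,0,0]}]}}

```text
clock: 16.15
position: [457.6, -253.8, 239.1]
ee_rot: [0.036, 0.999, -0.001, 0.004]
contact_force: [1.1, -0.3, 0.7]
gripper_width: 0.1
```

Request:
{"method": "move_arm", "body": {"moves": [{"gripper": -1,"xyz": [0,-6,0],"angular": [0,0,0]},{"gripper": -1,"xyz": [0,-10,0],"angular": [0,0,0]},{"gripper": -1,"xyz": [0,-10,0],"angular": [0,0,0]},{"gripper": -1,"xyz": [0,-10,0],"angular": [0,0,0]}]}}

```text
clock: 16.65
position: [449.2, -351.4, 236.1]
ee_rot: [0.037, 0.999, -0.0, 0.0]
contact_force: [0.1, 0.6, 0.4]
gripper_width: 0.3
```

```bash
python3 gap.py t7; python3 - <<'E'
from h import *
p=cv2.imread('pics/t7.png'); s,_=shot('side','s7')
cv2.imwrite('pics/f7.png',np.hstack([cv2.resize(p[120:350,170:500],(400,279)),cv2.resize(s[140:340,200:440],(335,279))]))
E
```

```text
blue [222.7 217.7] 239 [590.1 229.6  70. ] [[516.0, 240.0], [664.0, 231.0], [663.0, 217.0], [515.0, 227.0]]
blue [242.3 219.5] 317 [584.8 179.4  70. ] [[530.0, 193.0], [641.0, 185.0], [639.0, 166.0], [529.0, 174.0]]
blue [263.  220.4] 174 [581.9 126.7  70. ] [[532.0, 136.0], [632.0, 129.0], [631.0, 118.0], [532.0, 125.0]]
brown [231.4 218.8] 562 [586.9 207.1  70. ] [[532.0, 228.0], [644.0, 220.0], [641.0, 187.0], [529.0, 195.0]]
brown [256.  199.5] 22 [635.6 144.3  70. ] [[634.0, 162.0], [637.0, 162.0], [637.0, 129.0], [634.0, 129.0]]
brown [253.  229.3] 361 [559.4 152.3  70. ] [[528.0, 172.0], [594.0, 167.0], [591.0, 132.0], [525.0, 137.0]]
red [329.7 245.5] 38 [516.1 -42.3  66. ] [[520.0, -30.0], [520.0, -53.0], [512.0, -53.0], [512.0, -30.0]]
```

View pics/f7.png

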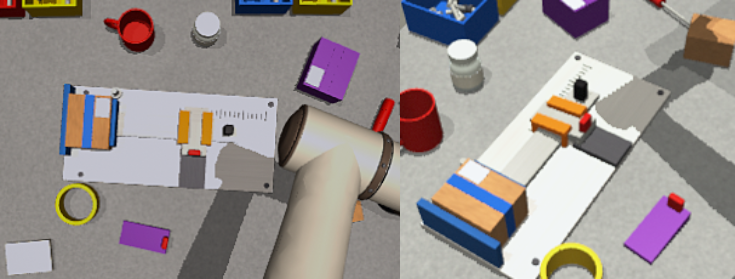

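The wedge tail stands at x = 512 mm, the same as at full push, so it did not spring back. Its origin is about 1 mm from the gate centre. The carton and plate have not moved and the bystanders are in place.

```bash
python3 -c "
from bench import arm
print(arm.job_done())"
```

```text
the job is handed in; nothing more can be done
None
```

I slid the bar up until the carton was snug, jammed the wedge under the gate and handed the job in at about 17 s. The hand-in gives no verdict.

- **Bar and carton:** I pushed the handle about 44 mm, stopping when the measured push rose to about 8 N. In the last pictures the carton is square to the fence and against both faces. The stop plate and carton were at the same measured positions before and after the wedge push.
- **Wedge:** It slid about 38 mm, then jammed. I pushed to about 18 N and released it straight back. Afterwards its tail was where it stood at full push (x ≈ 512 mm), with its origin about 1 mm from the gate centre.
- **Off-axis load:** While the push was building, the tool also pressed down on the tab with up to about 7 N, and sideways with up to 4 N. I trimmed this to under 1 N down and about 2 N sideways before release.
- **Surroundings:** By eye in the last pictures, the bystanders in view and the purple look-alikes have not moved. The arm hid part of the top view near the small carton and screwdriver. The robot is well clear and touches nothing.
- **Not checked:** The force between wedge and bar cannot be measured directly. I inferred the jam from the push force and from the wedge holding its place after release.

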